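Latch the switch box hatch with its wing knob

TASK

The spring-loaded hatch on the grey switch box stands ajar, and the cam tongue under its wing knob sticks out over the front frame edge. Turn the wing knob back until the tongue is clear of the frame, press the hatch fully shut, and while holding it down turn the knob clockwise all the way so that the tongue swings under the front frame edge and keeps the hatch shut when you let go. Leave the tools beside the box where they lie.

Things in the scene. Friction and masses are not known exactly. Their poses are not given: they have to be found in the camera images.
- switch_box: Fixed grey sheet-steel switch box, 240 (x) x 190 (y) x 90 mm high, standing on the table. Origin: centre of its underside; z up; -x is its front, facing roughly the robot. Its open top has an inward flange, 5 mm thick, 26 mm wide from the outer face, all round; the light grey hatch (236 x 186 x 5 mm) lies on that flange when shut.
- hatch_hinge (a point): Middle of the hatch's hinge line along the box's far top edge, 120 mm behind the box centre (+x of the box) and 90 mm up; fixed to the box, axes as the box's. The hatch turns about its y axis; the knob's axis passes 184 mm in front (-x) of it.
- hatch (a joint): Hatch angle, rad: 0 = fully shut (hard stop), growing as the front edge rises. A hinge spring holds it ajar at about 0.11 (knob about 20 mm higher than when shut). Pressing it shut takes about 6 N straight down at the knob; let go unlatched, it springs up again. With the tongue over the flange it cannot go below about 0.05. Latched, the spring lifts it about 2 mm at the front until the tongue bears on the flange from below.
- knob (a joint): Wing knob angle, rad, growing clockwise seen from above; stops at 0 and 1.65. At 0 the tongue lies along the box's front edge, pointing to the box's right (-y of the box); at 1.57 it points straight at the front (-x of the box), across the front flange. Below about 0.45 the tongue is clear of the flange and can pass through the opening. It starts between 0.8 and 1.45. About 0.1 N m of friction: it stays where it is left.
- knob_grip (a point): Centre of the wing of the black knob, on the knob's axis; 33.5 mm above the underside of the hatch (28.5 mm above its top face). The wing is a bar 54 mm long, 12 mm thick and 30 mm high (15 mm above and below this point), over a round boss 34 mm across. The red end of the wing lies over the tongue and points the way it points; the rest of the wing is black. Axes turn with the knob: -y along the wing to the red end, z along the knob axis (up, normal to the hatch).
- tongue_tip (a point): Tip of the steel cam tongue under the hatch (14 mm wide, 5 mm thick), 46 mm from the knob's axis; centre of its thickness, which lies 9.5 mm below the underside of the hatch. Shut, the tongue's top is 2 mm below the flange's underside.
- frame_edge (a point): Middle of the inner edge of the front flange, on the flange's top face (flange 5 mm thick, reaching from here 26 mm to the front, -x); fixed to the box, axes as the box's. 30 mm in front of the knob's axis.
- pliers: Pliers with black grips, 58 x 165 x 12 mm, lying loose on the left of the box; origin at the centre of the underside. To be left alone.
- scraper: Scraper with a wooden handle, 23 x 161 x 23 mm, lying loose on the right of the box; origin at the centre of the underside. To be left alone.
- rib: Kidney-shaped wooden potter's rib, 50 x 100 x 9 mm, lying loose to the left beyond the pliers; origin at the centre of the underside. To be left alone.

How it is judged:
By the outcome, as a careful person would: the job done as asked, in the order asked, and still so for the second after the job is handed in, with the robot touching nothing.
It also fails if it takes over 42 s, if anything falls off the work surface, if the arm or the gripper's body presses on something with over 40 N, if the wrist force passes 120 N, or if a joint passes its speed limit or range.

ROBOT

A 6-joint arm with a two-finger parallel gripper is mounted at the origin on a cart in front of the work surface, level with it; the furniture and walls round the work are solid. World frame = base frame: x ahead of the robot, y to its left, z up, the work surface at z = 0. Lengths are in mm, angles in degrees, forces in N, time in s.
With the tool pointing down it reaches from about 350 to 875 mm from the base axis. Payload 4.2 kg.
Tool frame: the origin (TCP) lies between the finger pads; the fingertips stand 11 mm ahead of it and the grasp point (between the pads) lies 8 mm behind it; z points along the fingers, y is the direction in which the jaws open and shut (so a half turn about z gives the same grasp; the last joint's range is limited). The gripper opens to 87 mm and grips with 3 to 60 N. Pads are 19 mm wide; open, the fingers measure 117 mm over their backs; the gripper's body (75 mm by 190 mm) begins 51 mm behind the grasp point.
Start: joints at [85.978, 22.042, 0.453, 0, -68.411, -14.817], TCP at [201.785, 591.508, 233.55] pointing down, gripper open.
Joint ranges: [-179.83, 179.83], [-69.29, 118.12], [-61.27, 80.66], [-181.25, 117.63], [-171.15, -9.14], [-177.46, 177.46]. Speed limits (degrees/s): [159.86, 159.86, 180, 180, 180, 180].

INTERFACE

Orientations are given as [roll, pitch, yaw] about the fixed x, y, z axes, in that order (R = Rz(yaw) Ry(pitch) Rx(roll)).
In Python, from rig import arm, optics gives the robot as it stands. The module is installed in compiled form; this text tells all that it offers.
- The arm moves only by the tool arm_command, never from a script. Its argument "motion" is a list of rows, each an object with "xyz": the shift along the tool's x, y, z in m, a list of three; "rot": the turn, a rotation vector about the tool's x, y, z in degrees, a list of three; "claw": the opening, from 0 (shut) to 1 (fully open). In form: [{"xyz": [dx, dy, dz], "rot": [wx, wy, wz], "claw": claw}, ...]. A call has 1 to 8 rows; each row shifts and turns the commanded pose from where the row before left it, along the tool's axes as they then stand; what a row does not reach is not made up. A row lasts 1/8 s, in which the tool goes at most 62.5 mm and 10.7 degrees, less where a joint would pass 70% of its speed; a pose out of reach is approached as far as the arm can. A call with a gripper value outside its range is refused whole. The fingers move at their own pace and stop on an object; the grip force is fixed at half the most. Time passes only in rows, so rows that do not move let the fingers close. It gives the time, the measured TCP pose, the force and the opening at its end, in the units of the state.
- arm.state(): the state, without advancing time (a new reading comes with each control period).
- optics.capture(name): name is "side" or "top" or "wrist"; returns (picture, depth): 400x640x3 uint8, red, green, blue; 400x640 float32, mm along the optical axis (not along the pixel's ray), 0 where there is no reading.
- optics.camera_model(name): a dict with "fx", "fy", "cx", "cy" (pixels), "camera_from_world" (4x4, takes a point from world to camera coordinates); the wrist camera has in their place "mount" (4x4, takes a point from camera to tool coordinates, whose origin is the TCP and whose axes are the flange's). Camera axes: x right, y up, looking along -z (the intrinsics and any distortion apply to the point x, -y, -z); pixel columns grow to the right and rows downward; lengths in mm; the calibration is good to about 2 mm. A picture is of the moment at which its call begins: read the wrist's pose just before it. camera_model takes no time and is no camera call.
- arm.close_job(): hands the job in, once; it reports no verdict.
Trained networks look in the newest picture that a camera, given by its name, has taken for a name from the list of things; names that differ only in an ending like _2 or _b are one class to them, and where a whole thing is asked for, a point or a joint stands for the part that bears it (a point fixed in the world has none). Each returns a list of dicts, best first, with "score" (0 to 1); they miss things now and then, are a little off and sometimes report something else, mostly with a low value. They report only what shows in the picture. A call takes as long as a camera call.
- optics.outline_of(camera, target): "mask" (400x640 bool, what is visible of it) and "extent" ([left, top, width, height] in pixels, round what is visible of it).
- optics.tip_of(camera, target): "location" ([column, row] in pixels: a listed point, or the origin of a listed thing).
The state is a dict: "clock": time; "joint_pos": joint angles; "qd": joint speeds; "joint_efforts": joint torques, N m; "ee_pos": TCP position; "eef_rot": TCP orientation; "contact_force": force on the tool from outside, world axes, zero at the start; "torque": the same for the moment, N m; "gripper_width": finger opening in mm.
Only numpy, scipy, OpenCV 4.12 (cv2) and the standard library are available. Lean on these libraries where they do the work, as an engineer would, in place of code of your own. Each camera call takes 0.05 s, during which the arm holds its last target.

## Working session

There is one attempt and no reset: what is moved stays moved. The work goes in short steps, Python scripts to look and compute and a tool call to move; the robot and the scene stay as the last step left them, time stands still between calls to the robot, and variables do not carry over. Pictures are saved under pics/ and viewed, and the job is handed in when it is done.

Besides the shell and the picture viewer there is one more tool, called after "Request:" as a command line: name --argument value ..., lists and objects as JSON in quotes. arm_command: Moves the arm, as the interface text tells. Its arguments: {"type":"object","properties":{"motion":{"type":"array","items":{"type":"object","properties":{"xyz":{"type":"array","items":{"type":"number"}},"rot":{"type":"array","items":{"type":"number"}},"claw":{"type":"number"}}}}},"required":["motion"]}

```bash
mkdir -p pics
cat > h.py <<'E'
import numpy as np,cv2
from rig import arm,optics
from scipy.spatial.transform import Rotation as R
def proj(cam,p):
    m=optics.camera_model(cam);T=np.array(m['camera_from_world'])
    c=T[:3,:3]@np.array(p)+T[:3,3]
    return m['fx']*c[0]/-c[2]+m['cx'], m['fy']*-c[1]/-c[2]+m['cy']
def unproj(cam,u,v,d,st=None):
    m=optics.camera_model(cam)
    c=np.array([(u-m['cx'])/m['fx']*d,-(v-m['cy'])/m['fy']*d,-d,1.0])
    if cam=='wrist':
        st=st or arm.state(); M=np.array(m['mount']); t=(M@c)[:3]
        return R.from_euler('xyz',st['eef_rot'],degrees=True).apply(t)+np.array(st['ee_pos'])
    return (np.linalg.inv(np.array(m['camera_from_world']))@c)[:3]
def save(n,im): cv2.imwrite('pics/'+n+'.png',im[:,:,::-1])
E
python3 - <<'E'
from h import *
np.set_printoptions(precision=1,suppress=True)
s=arm.state();print(s)
for c in ('side','top'):
    m=optics.camera_model(c);print({k:v for k,v in m.items()})
    im,d=optics.capture(c);save(c+'0',im);np.save(c+'0.npy',d)
    for t in ('knob_grip','frame_edge','hatch_hinge','tongue_tip'):
        r=optics.tip_of(c,t)[:2]
        for q in r:
            u,v=q['location'];dd=d[int(v),int(u)]
            print(c,t,q['score'],np.array([u,v]),dd,unproj(c,u,v,dd))
print(optics.camera_model('wrist'))
E
```

```text
{'clock': 0.0, 'joint_pos': array([ 86. ,  22.1,   0.4,  -0. , -68.4, -14.8]), 'qd': array([-0.1, -0. ,  0. ,  0. , -0. ,  0.1]), 'joint_efforts': array([  0. , -39.1,  18.7,   4.2,   0. ,  -0. ]), 'ee_pos': array([201.6, 591. , 232.5]), 'eef_rot': array([179.9,  -0. , -18.8]), 'contact_force': array([-1. ,  0.6, -0.3]), 'torque': array([ 0.,  0., -0.]), 'gripper_width': 87.07849327580061}
{'fx': 468.4027371149087, 'fy': 468.4027371149087, 'cx': 324.82572780005245, 'cy': 200.99192028045192, 'camera_from_world': array([[  -1. ,   -0.2,   -0. ,  561.2],
       [   0.1,   -0.5,    0.8, -116.4],
       [  -0.2,    0.8,    0.5, -917.9],
       [   0. ,    0. ,    0. ,    1. ]])}
side knob_grip 0.97 [368.  169.3] 959.9932 [485.6 -53.6 139.2]
side knob_grip 0.74 [327.3 287.5] 861.07947 [536.8 163.2   7.4]
side frame_edge 0.91 [382.9 189.7] 932.4491 [451.6 -12.5 118.1]
side frame_edge 0.16 [339.6 220.6] 933.8808 [532.2  34.1  67.6]
side hatch_hinge 0.93 [283.  182.1] 1006.4686 [666.7 -48.8  97.4]
side tongue_tip 0.92 [387.7 181.9] 957.3734 [443.9 -44.1 118.1]
{'fx': 421.32523481587515, 'fy':
[... 218 characters left out ...]
      [   0. ,    0. ,    0. ,    1. ]])}
top knob_grip 0.62 [365.9 263.2] 822.2525 [432.1 -73.6 123.7]
top knob_grip 0.51 [363.6 234.4] 797.5174 [485.9 -63.6 156.2]
top frame_edge 0.74 [358.  251.1] 829.6513 [455.2 -58.5 119.1]
top frame_edge 0.21 [419.8 201.3] 948.05084 [ 573.2 -210.4   21.2]
top hatch_hinge 0.75 [364.  151.2] 886.18097 [665.1 -72.3  92.7]
top tongue_tip 0.54 [365.4 259.1] 829.826 [440.  -73.6 117.2]
{'fx': 300.57675003887556, 'fy': 300.57675003887556, 'cx': 318.3107318037247, 'cy': 200.8187330949156, 'mount': array([[   0. ,    1. ,    0.3,   67.8],
       [   1. ,   -0. ,    0. ,    0.5],
       [   0. ,    0.3,   -1. , -150.3],
       [   0. ,    0. ,    0. ,    1. ]])}
```

Run:
```python
import cv2,numpy as np
a=cv2.imread('pics/top0.png');b=cv2.imread('pics/side0.png')
c=cv2.resize(a[130:310,240:480],None,fx=3.2,fy=3.2,interpolation=cv2.INTER_CUBIC);cv2.imwrite('pics/topc.png',c)
cv2.imwrite('pics/sidec.png',cv2.resize(b[110:310,240:480],None,fx=3,fy=3,interpolation=cv2.INTER_CUBIC))
```

```text
(no output)
```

View pics/top0.png

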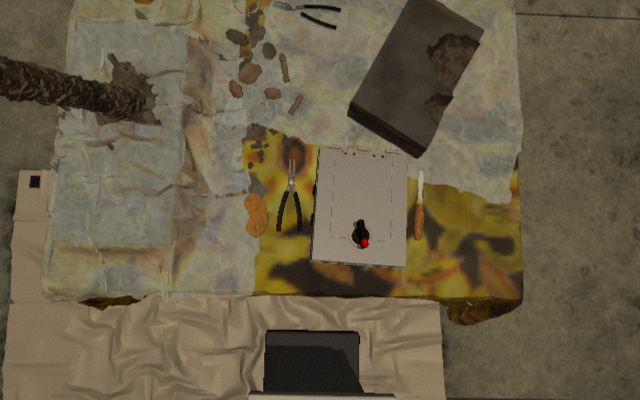

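View pics/topc.png

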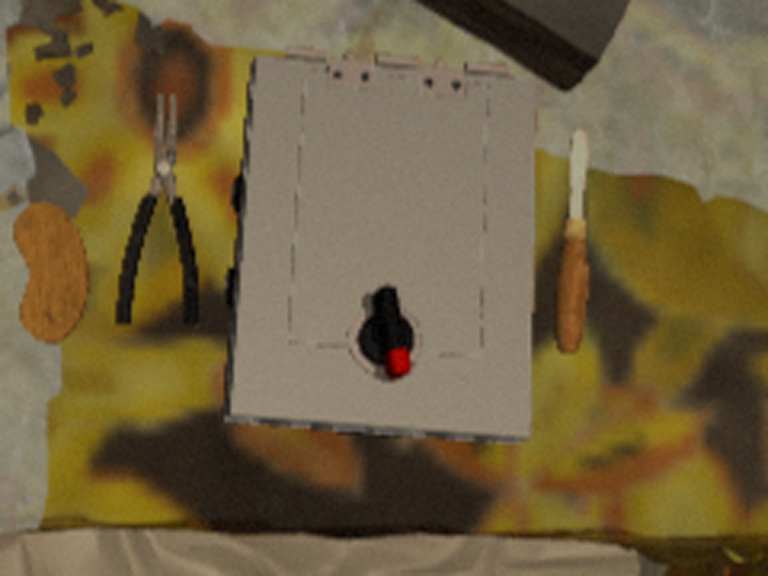

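View pics/sidec.png

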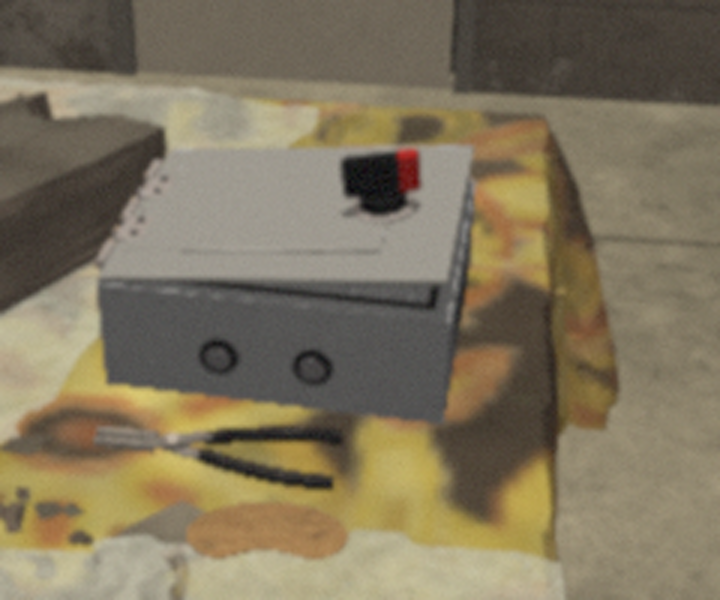

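Run:
```python
from h import *
np.set_printoptions(precision=1,suppress=True)
im,d=optics.capture('top')
o=optics.outline_of('top','hatch');print([(q['score'],q['extent']) for q in o])
m=o[0]['mask']
def cloud(cam,m,d):
    v,u=np.nonzero(m&(d>0));M=optics.camera_model(cam);dd=d[v,u]
    c=np.stack([(u-M['cx'])/M['fx']*dd,-(v-M['cy'])/M['fy']*dd,-dd,np.ones_like(dd)])
    return (np.linalg.inv(np.array(M['camera_from_world']))@c)[:3].T,u,v
P,u,v=cloud('top',m,d)
med=P
A=np.c_[P[:,:2],np.ones(len(P))]
w=np.ones(len(P),bool)
for _ in range(6):
    k=np.linalg.lstsq(A[w],P[w,2],rcond=None)[0]; r=P[:,2]-A@k; w=abs(r)<4
print('plane',k*[1000,1000,1],w.sum(),len(P))
rect=cv2.minAreaRect(P[w][:,:2].astype(np.float32));print(rect,cv2.boxPoints(rect))
# knob
M,u,v=cloud('top',np.ones_like(m),d)
h=M[:,2]-(np.c_[M[:,:2],np.ones(len(M))]@k)
kk=(h>20)&(abs(M[:,0]-475)<60)&(abs(M[:,1]+65)<60)
K=M[kk];c=im[v[kk],u[kk]].astype(int)
red=(c[:,0]>c[:,1]+60)
print(len(K),K.mean(0),h[kk].max(),red.sum(),K[red].mean(0) if red.any() else 0)
r=cv2.minAreaRect(K[:,:2].astype(np.float32));print(r)
print(K[np.argsort(K[:,0])][::6])
S=None
im,d=optics.capture('side')
M,u,v=cloud('side',np.ones_like(m),d)
c=im[v,u].astype(int); n=(abs(M[:,0]-475)<60)&(abs(M[:,1]+65)<60)&(M[:,2]>110)
red=n&(c[:,0]>c[:,1]+60)&(c[:,0]>90); blk=n&(c.max(1)<60)
for nm,q in(('red',red),('blk',blk)): print(nm,q.sum(),np.median(M[q],0),M[q].min(0),M[q].max(0))
```

```text
[(0.82, [306.9, 147.5, 103.7, 115.5])]
plane [-103.9    3.5  165.3] 9889 10444
((550.9028930664062, -65.45669555664062), (186.31044006347656, 240.68447875976562), 87.17868041992188) [[ 426.1 -152.6]
 [ 666.5 -164.4]
 [ 675.7   21.7]
 [ 435.3   33.5]]
211 [486.8 -60.9 152.7] 45.45808350926083 43 [471.  -65.2 157.2]
((487.2464294433594, -62.072654724121094), (54.17181396484375, 12.477359771728516), 9.984525680541992)
[[460.7 -64.7 142.9]
 [462.4 -61.9 149.1]
 [464.1 -61.2 153.1]
 [465.8 -64.1 158.9]
 [466.4 -59.4 139.4]
 [468.  -59.8 149.5]
 [469.9 -70.2 156.5]
 [471.6 -59.3 152.8]
 [473.3 -60.6 156.6]
 [473.8 -58.3 146.2]
 [475.5 -64.8 153.9]
 [477.2 -62.6 156.1]
 [479.  -62.3 157.6]
 [479.8 -57.2 139.9]
 [481.1 -57.5 151.4]
 [482.9 -57.3 152.6]
 [484.6 -58.7 156. ]
 [485.4 -56.7 142.9]
 [486.9 -66.6 153.6]
 [488.6 -64.4 155.7]
 [490.4 -62.4 156.3]
 [492.2 -62.1 157.8]
 [493.4 -55.3 138.5]
 [494.4 -64.6 154.2]
 [496.1 -56.9 154.1]
 [498.  -60.4 156. ]
 [499.7 -58.3 157.2]
 [500.3 -64.7 152.7]
 [502.1 -55.4 150.6]
 [503.9 -53.5 150.4]
 [505.6 -60.5 155.3]
 [506.3 -52.4 144.6]
 [507.9 -53.6 149.4]
 [509.7 -62.7 153. ]
 [511.6 -60.8 152.6]
 [513.7 -59.1 150.8]]
red 74 [470.4 -58.4 147.5] [465.3 -66.8 131.9] [478.6 -55.2 158.3]
blk 298 [492.  -52.6 136.4] [472.6 -59.6 118.3] [512.5 -40.  156.5]
```

Request:
arm_command --motion '[{"xyz":[0.035,0.0375,0],"rot":[0,0,0],"claw":1},{"xyz":[0.035,0.0375,0],"rot":[0,0,0],"claw":1},{"xyz":[0.035,0.0375,0],"rot":[0,0,0],"claw":1},{"xyz":[0.035,0.0375,0],"rot":[0,0,0],"claw":1},{"xyz":[0.035,0.0375,0],"rot":[0,0,0],"claw":1},{"xyz":[0.035,0.0375,0],"rot":[0,0,0],"claw":1},{"xyz":[0.035,0.0375,0],"rot":[0,0,0],"claw":1},{"xyz":[0.035,0.0375,0],"rot":[0,0,0],"claw":1}]'

```text
clock: 1.65
ee_pos: [370.4, 215.7, 234.0]
eef_rot: [-179.9, -0.0, -18.8]
contact_force: [0.5, 1.5, 1.6]
gripper_width: 86.9
```

Request:
arm_command --motion '[{"xyz":[0.035,0.0375,0],"rot":[0,0,0],"claw":1},{"xyz":[0.035,0.0375,0],"rot":[0,0,0],"claw":1},{"xyz":[0.035,0.0375,0],"rot":[0,0,0],"claw":1},{"xyz":[0.035,0.0375,0],"rot":[0,0,0],"claw":1},{"xyz":[0.035,0.0375,0],"rot":[0,0,0],"claw":1},{"xyz":[0.035,0.0375,0],"rot":[0,0,0],"claw":1},{"xyz":[0,0,0],"rot":[0,0,10],"claw":1},{"xyz":[0,0,0],"rot":[0,0,10],"claw":1}]'

```text
clock: 2.65
ee_pos: [496.1, -64.6, 233.4]
eef_rot: [180.0, 0.0, -39.3]
contact_force: [-0.3, -0.6, 0.5]
gripper_width: 86.6
```

Request:
arm_command --motion '[{"xyz":[0,0,0],"rot":[0,0,10],"claw":1},{"xyz":[0,0,0],"rot":[0,0,10],"claw":1},{"xyz":[0,0,0],"rot":[0,0,10],"claw":1},{"xyz":[0,0,0],"rot":[0,0,10],"claw":1},{"xyz":[0,0,0],"rot":[0,0,10],"claw":1},{"xyz":[0,0,0],"rot":[0,0,10],"claw":1},{"xyz":[0,0,0],"rot":[0,0,10],"claw":1},{"xyz":[0,0,0],"rot":[0,0,10],"claw":1}]'

```text
clock: 3.65
ee_pos: [496.0, -63.6, 233.7]
eef_rot: [-180.0, 0.0, -119.2]
contact_force: [0.2, 0.2, -0.4]
gripper_width: 87.4
```

Request:
arm_command --motion '[{"xyz":[0,0,0],"rot":[0,0,10],"claw":1},{"xyz":[0,0,0],"rot":[0,0,10],"claw":1},{"xyz":[0,0,0],"rot":[0,0,10],"claw":1},{"xyz":[0,0,0],"rot":[0,0,10],"claw":1},{"xyz":[0,0,0],"rot":[0,0,10],"claw":1},{"xyz":[0,0,0],"rot":[0,0,0],"claw":1},{"xyz":[0,0,0],"rot":[0,0,0],"claw":1}]'

```text
clock: 4.53
ee_pos: [496.0, -63.6, 233.6]
eef_rot: [-180.0, 0.0, -168.7]
contact_force: [-0.1, 0.3, -0.4]
gripper_width: 86.9
```

Run:
```python
from h import *
np.set_printoptions(precision=2,suppress=True)
s=arm.state();print(s['joint_pos'],s['ee_pos'],s['eef_rot'])
im,d=optics.capture('wrist');save('w1',im)
v,u=np.mgrid[:400,:640];v=v.ravel();u=u.ravel();dd=d.ravel();g=dd>0;v=v[g];u=u[g];dd=dd[g]
M=optics.camera_model('wrist')
c=np.stack([(u-M['cx'])/M['fx']*dd,-(v-M['cy'])/M['fy']*dd,-dd,np.ones_like(dd)])
t=(np.array(M['mount'])@c)[:3].T
W=R.from_euler('xyz',s['eef_rot'],degrees=True).apply(t)+s['ee_pos']
n=(abs(W[:,0]-520)<90)&(abs(W[:,1]+65)<80)&(W[:,2]>90)&(W[:,2]<180)
W=W[n];col=im[v[n],u[n]].astype(int);uu=u[n];vv=v[n]
w=(W[:,2]<125)&(col.min(1)>90)
A=np.c_[W[:,:2],np.ones(len(W))]
for _ in range(6):
    k=np.linalg.lstsq(A[w],W[w,2],rcond=None)[0]; r=W[:,2]-A@k; w=abs(r)<2.5
print('plane',k*[1000,1000,1],w.sum())
N=np.array([-k[0],-k[1],1]);N/=np.linalg.norm(N)
top=(r>39)&(r<50);print(top.sum(),W[top].mean(0),r[top].mean())
rc=cv2.minAreaRect(W[top][:,:2].astype(np.float32));print('top rect',rc)
red=top&(col[:,0]>col[:,1]+60);print('red',red.sum(),W[red].mean(0))
for t_ in('knob_grip',):
    for q in optics.tip_of('wrist',t_)[:2]: print(q)
```

```text
[ 11.33   9.81 -16.67   0.   -63.5  -90.03] [496.03 -63.6  233.65] [-180.      0.01 -168.7 ]
plane [-97.81   5.   161.89] 22049
799 [487.22 -61.46 154.75] 40.82857405960741
top rect ((488.5669860839844, -61.01498031616211), (51.49504089355469, 11.092513084411621), 10.080777168273926)
red 260 [470.64 -64.57 156.5 ]
{'location': [325.6, 202.2], 'score': 0.89}
```

View pics/w1.png

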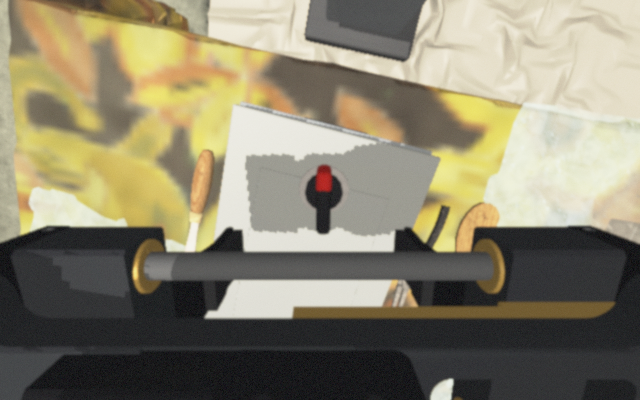

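```bash
cat >> h.py <<'E'
BY=-2.8; a0=np.radians(5.8)
yb=R.from_euler('z',BY,degrees=True).apply([0,1,0]); xb=R.from_euler('z',BY,degrees=True).apply([1,0,0])
def Rk(yaw,a): return R.from_rotvec(yb*a)*R.from_euler('xyz',[180,0,yaw],degrees=True)
E
python3 - <<'E'
from h import *
np.set_printoptions(precision=4,suppress=True)
s=arm.state()
R0=R.from_euler('xyz',s['eef_rot'],degrees=True)
R1=Rk(-170,a0)
print('rot',(R0.inv()*R1).as_rotvec(degrees=True))
n=-R1.apply([0,0,1]);g=np.array([486.5,-61.5,142.5])+0.5*n
print('target',g,'n',n)
d=R1.inv().apply(g-np.array(s['ee_pos']));print('shift after rot (m)',d/1000)
E
```

```text
rot [-1.3499  5.6498  1.2534]
target [486.5505 -61.5025 142.9974] n [ 0.1009 -0.0049  0.9949]
shift after rot (m) [0.     0.0017 0.0911]
```

Request:
arm_command --motion '[{"xyz":[0,0,0],"rot":[-1.3,5.6,1.3],"claw":1},{"xyz":[0,0.0017,0.03],"rot":[0,0,0],"claw":1},{"xyz":[0,0,0.025],"rot":[0,0,0],"claw":1},{"xyz":[0,0,0.015],"rot":[0,0,0],"claw":1},{"xyz":[0,0,0.01],"rot":[0,0,0],"claw":1},{"xyz":[0,0,0.006],"rot":[0,0,0],"claw":1},{"xyz":[0,0,0.005],"rot":[0,0,0],"claw":1},{"xyz":[0,0,0],"rot":[0,0,0],"claw":1}]'

```text
clock: 5.62
ee_pos: [486.7, -61.5, 143.1]
eef_rot: [178.8, -5.6, -170.1]
contact_force: [0.2, -0.8, -0.8]
gripper_width: 87.1
```

Run:
```python
from h import *
np.set_printoptions(precision=2,suppress=True)
s=arm.state();print(s)
im,d=optics.capture('wrist');save('w2',im)
im,d=optics.capture('side');save('s2',cv2.resize(im[110:260,280:480],None,fx=4,fy=4))
```

```text
{'clock': 5.625, 'joint_pos': array([ 10.95,  17.04, -21.04,  -1.59, -57.52, -90.17]), 'qd': array([-0.06, -0.32,  0.42,  0.19, -0.19, -0.05]), 'joint_efforts': array([  0.01, -31.14,  15.39,   3.46,  -0.26,  -0.  ]), 'ee_pos': array([486.65, -61.53, 143.11]), 'eef_rot': array([ 178.76,   -5.61, -170.08]), 'contact_force': array([ 0.23, -0.82, -0.75]), 'torque': array([ 0.03, -0.33, -0.03]), 'gripper_width': 87.09798172531696}
```

View pics/w2.png

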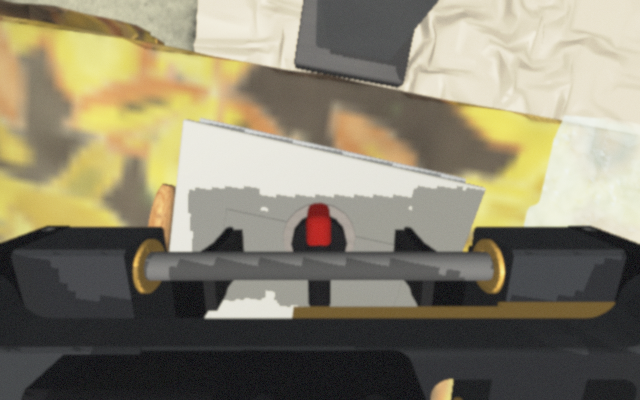

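View pics/s2.png

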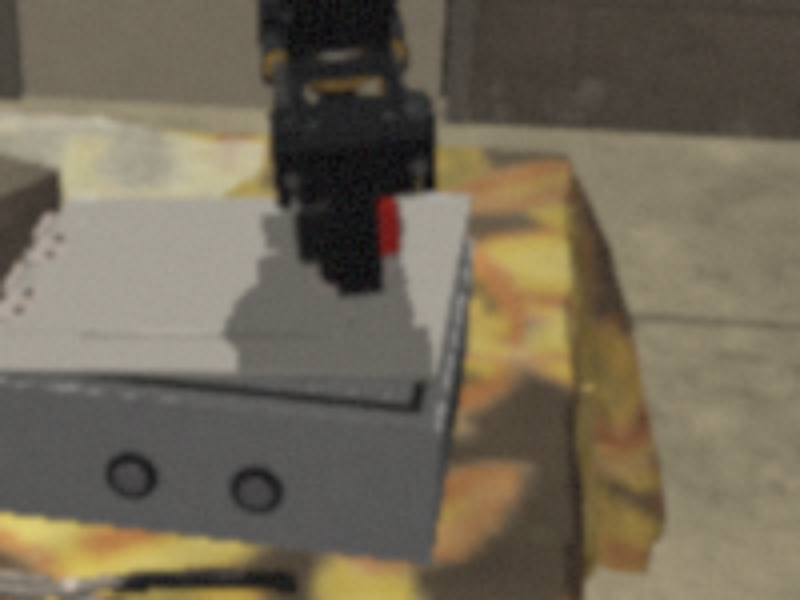

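Wrist view: the wing (column 318) is midway between the fingers (230 and 405). I'm closing the gripper.

Request:
arm_command --motion '[{"xyz":[0,0,0],"rot":[0,0,0],"claw":0},{"xyz":[0,0,0],"rot":[0,0,0],"claw":0},{"xyz":[0,0,0],"rot":[0,0,0],"claw":0},{"xyz":[0,0,0],"rot":[0,0,0],"claw":0},{"xyz":[0,0,0],"rot":[0,0,0],"claw":0},{"xyz":[0,0,0],"rot":[0,0,0],"claw":0},{"xyz":[0,0,0],"rot":[0,0,0],"claw":0},{"xyz":[0,0,0],"rot":[0,0,0],"claw":0}]'

```text
clock: 6.72
ee_pos: [486.6, -61.5, 143.0]
eef_rot: [178.8, -5.6, -170.1]
contact_force: [-0.4, -0.5, -0.0]
gripper_width: 14.9
```

Request:
arm_command --motion '[{"xyz":[0,0,0],"rot":[0,0,0],"claw":0},{"xyz":[0,0,0],"rot":[0,0,0],"claw":0},{"xyz":[0,0,0],"rot":[0,0,0],"claw":0}]'

```text
clock: 7.1
ee_pos: [486.6, -61.4, 143.0]
eef_rot: [178.8, -5.6, -170.1]
contact_force: [-0.0, 1.1, 0.2]
gripper_width: 11.8
```

Request:
arm_command --motion '[{"xyz":[0,0,0],"rot":[0,0,-6],"claw":0},{"xyz":[0,0,0],"rot":[0,0,-7],"claw":0},{"xyz":[0,0,0],"rot":[0,0,-7],"claw":0}]'

```text
clock: 7.48
ee_pos: [486.9, -62.0, 143.1]
eef_rot: [176.9, -4.8, -149.8]
contact_force: [1.1, -2.3, -1.3]
gripper_width: 11.9
```

Request:
arm_command --motion '[{"xyz":[0,0,0],"rot":[0,0,-8],"claw":0},{"xyz":[0,0,0],"rot":[0,0,-8],"claw":0},{"xyz":[0,0,0],"rot":[0,0,-8],"claw":0},{"xyz":[0,0,0],"rot":[0,0,-8],"claw":0},{"xyz":[0,0,0],"rot":[0,0,-8],"claw":0},{"xyz":[0,0,0],"rot":[0,0,-7],"claw":0},{"xyz":[0,0,0],"rot":[0,0,0],"claw":0}]'

```text
clock: 8.35
ee_pos: [488.2, -62.9, 143.4]
eef_rot: [174.6, -1.1, -103.0]
contact_force: [4.7, -6.3, -3.3]
gripper_width: 12.0
```

Run:
```python
from h import *
np.set_printoptions(precision=4,suppress=True)
s=arm.state();print(s['ee_pos'],s['eef_rot'],s['contact_force'],s['torque'],s['gripper_width'],s['joint_pos'])
im,d=optics.capture('side');save('s3',cv2.resize(im[110:260,280:480],None,fx=4,fy=4))
R0=R.from_euler('xyz',s['eef_rot'],degrees=True)
p=np.array(s['ee_pos'])
# hinge line: 184 in front of knob axis when shut; from grip: grip is 34 above underside (shut)
n=-R0.apply([0,0,1]);print('n',n)
xh=np.cross(yb,n)  # hatch +x direction
H=p-34*n+184*xh;print('hinge',H,'expect z 90; yb',yb)
for over in (0,0.02):
  Q=R.from_rotvec(-yb*(a0+over))
  p1=H+Q.apply(p-H);R1=Q*R0
  print('p1',p1,'tool shift',R0.inv().apply(p1-p)/1000,'rot',(R0.inv()*R1).as_rotvec(degrees=True))
```

```text
[488.2332 -62.9266 143.3611] [ 174.5599   -1.1385 -103.0202] [ 4.7168 -6.3107 -3.2825] [-1.647  -1.3524  0.2775] 11.998916070930308 [ 10.8565  17.0832 -20.9901  -1.3804 -57.3692 -23.1312]
n [ 0.0968 -0.0021  0.9953]
hinge [667.8577 -71.8017  91.708 ] expect z 90; yb [0.0488 0.9988 0.    ]
p1 [483.9392 -62.7166 124.9223] tool shift [0.0004 0.0025 0.0188] rot [ 5.7068 -1.0352  0.0153]
p1 [483.3125 -62.686  121.2331] tool shift [0.0004 0.0027 0.0225] rot [ 6.8344 -1.2397  0.0184]
```

View pics/s3.png

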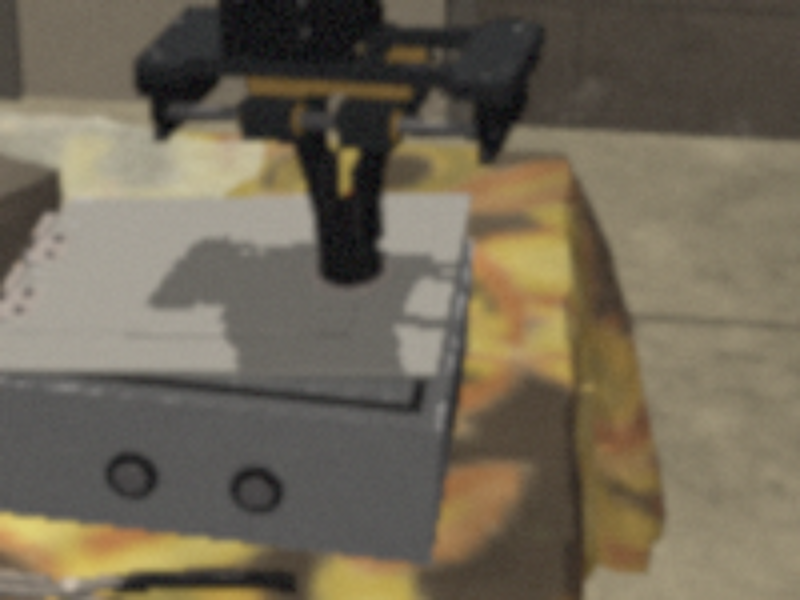

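Knob is at about 0.18 rad, so the tongue should be clear. Next I press along the hinge arc.

Request:
arm_command --motion '[{"xyz":[0.0005,0.0003,0.004],"rot":[1.2,-0.2,0],"claw":0},{"xyz":[0.0005,0.0003,0.004],"rot":[1.2,-0.2,0],"claw":0},{"xyz":[0,0.0003,0.004],"rot":[1.2,-0.2,0],"claw":0},{"xyz":[0,0.0003,0.004],"rot":[1.2,-0.2,0],"claw":0},{"xyz":[0,0.0002,0.003],"rot":[0.9,-0.2,0],"claw":0},{"xyz":[0,0,0],"rot":[0,0,0],"claw":0}]'

```text
clock: 9.15
ee_pos: [483.9, -62.7, 124.9]
eef_rot: [-179.9, -0.1, -103.1]
contact_force: [0.5, -5.9, 4.3]
gripper_width: 11.9
```

Run:
```python
from h import *
np.set_printoptions(precision=3,suppress=True)
s=arm.state();print(s['ee_pos'],s['eef_rot'],s['contact_force'],s['torque'],s['gripper_width'])
im,d=optics.capture('side');save('s4',cv2.resize(im[110:260,280:480],None,fx=4,fy=4))
```

```text
[483.88  -62.74  124.923] [-179.864   -0.112 -103.086] [ 0.495 -5.866  4.312] [-1.31  -0.191  0.081] 11.86495374201672
```

View pics/s4.png

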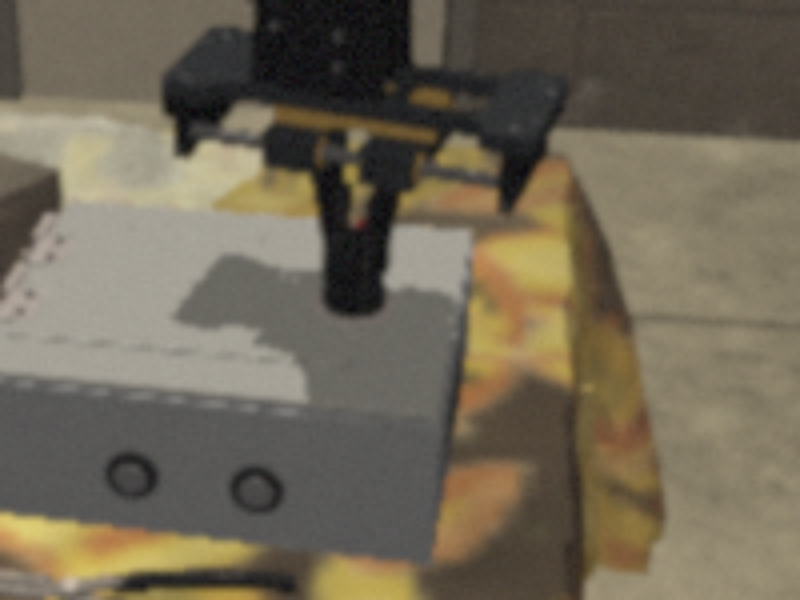

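Request:
arm_command --motion '[{"xyz":[0,0,0.001],"rot":[0,0,0],"claw":0},{"xyz":[0,0,0.001],"rot":[0,0,0],"claw":0},{"xyz":[0,0,0],"rot":[0,0,0],"claw":0}]'

```text
clock: 9.57
ee_pos: [483.8, -62.8, 123.3]
eef_rot: [-179.9, -0.1, -103.1]
contact_force: [-0.2, -4.2, 6.7]
gripper_width: 11.9
```

Request:
arm_command --motion '[{"xyz":[0,0,0.001],"rot":[0,0,0],"claw":0},{"xyz":[0,0,0.001],"rot":[0,0,0],"claw":0},{"xyz":[0,0,0],"rot":[0,0,0],"claw":0}]'

```text
clock: 9.95
ee_pos: [483.9, -62.8, 123.2]
eef_rot: [-179.9, -0.1, -103.1]
contact_force: [-5.3, -3.6, 19.0]
gripper_width: 11.6
```

Hard stop reached: 19 N with z no longer dropping. Turning clockwise while holding the hatch down.

Request:
arm_command --motion '[{"xyz":[0,0,0],"rot":[0,0,7],"claw":0},{"xyz":[0,0,0],"rot":[0,0,7],"claw":0},{"xyz":[0,0,0],"rot":[0,0,7],"claw":0},{"xyz":[0,0,0],"rot":[0,0,7],"claw":0}]'

```text
clock: 10.45
ee_pos: [483.0, -62.4, 123.2]
eef_rot: [-179.9, -0.1, -131.3]
contact_force: [-8.3, -0.2, 21.9]
gripper_width: 11.6
```

Request:
arm_command --motion '[{"xyz":[0,0,0],"rot":[0,0,7],"claw":0},{"xyz":[0,0,0],"rot":[0,0,7],"claw":0},{"xyz":[0,0,0],"rot":[0,0,7],"claw":0},{"xyz":[0,0,0],"rot":[0,0,7],"claw":0},{"xyz":[0,0,0],"rot":[0,0,7],"claw":0},{"xyz":[0,0,0],"rot":[0,0,7],"claw":0}]'

```text
clock: 11.2
ee_pos: [482.3, -61.2, 123.2]
eef_rot: [-180.0, -0.1, -173.3]
contact_force: [-11.6, 6.4, 22.9]
gripper_width: 11.8
```

Run:
```python
from h import *
np.set_printoptions(precision=3,suppress=True)
s=arm.state();print(s['ee_pos'],s['eef_rot'],s['contact_force'],s['torque'],s['gripper_width'])
```

```text
[482.308 -61.203 123.151] [-179.981   -0.054 -173.302] [-11.592   6.403  22.855] [2.25  2.933 0.12 ] 11.762485583870724
```

Request:
arm_command --motion '[{"xyz":[0,0,0],"rot":[0,0,5],"claw":0},{"xyz":[0,0,0],"rot":[0,0,5],"claw":0},{"xyz":[0,0,0],"rot":[0,0,4],"claw":0},{"xyz":[0,0,0],"rot":[0,0,0],"claw":0}]'

```text
clock: 11.7
ee_pos: [482.3, -60.7, 123.2]
eef_rot: [180.0, -0.0, 172.9]
contact_force: [-10.8, 7.7, 24.4]
gripper_width: 11.9
```

Run:
```python
from h import *
np.set_printoptions(precision=3,suppress=True)
s=arm.state();print(s['ee_pos'],s['eef_rot'],s['contact_force'],s['torque'],s['gripper_width'])
```

```text
[482.336 -60.717 123.162] [179.984  -0.04  172.868] [-10.822   7.659  24.43 ] [ 2.618  2.983 -0.143] 11.895154641270546
```

Request:
arm_command --motion '[{"xyz":[0,0,0],"rot":[0,0,2],"claw":0},{"xyz":[0,0,0],"rot":[0,0,2],"claw":0},{"xyz":[0,0,0],"rot":[0,0,0],"claw":0}]'

```text
clock: 12.08
ee_pos: [482.4, -60.7, 123.1]
eef_rot: [-180.0, -0.0, 169.1]
contact_force: [-10.8, 7.9, 23.5]
gripper_width: 12.5
```

Run:
```python
from h import *
np.set_printoptions(precision=3,suppress=True)
s=arm.state();print(s['ee_pos'],s['eef_rot'],s['contact_force'],s['torque'],s['gripper_width'])
im,d=optics.capture('top');save('t5',cv2.resize(im[200:300,290:430],None,fx=5,fy=5,interpolation=cv2.INTER_CUBIC))
im,d=optics.capture('wrist');save('w5',im)
```

```text
[482.411 -60.731 123.107] [-179.976   -0.04   169.052] [-10.843   7.933  23.509] [2.596 2.998 0.612] 12.485223818170878
```

View pics/w5.png

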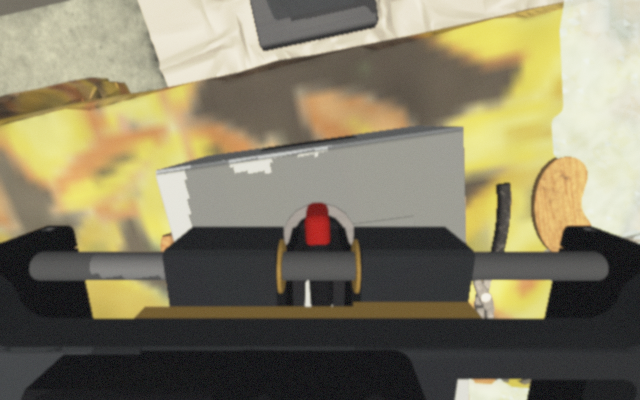

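Stop reached: z-torque jumped to 0.6 N m and the wing is twisting slightly in the jaws. I'll unload a little, open and retreat.

Request:
arm_command --motion '[{"xyz":[0,0,-0.002],"rot":[0,0,-2.5],"claw":0},{"xyz":[0,0,0],"rot":[0,0,0],"claw":0.4},{"xyz":[0,0,0],"rot":[0,0,0],"claw":0.6},{"xyz":[0,0,0],"rot":[0,0,0],"claw":0.6},{"xyz":[0,0,0],"rot":[0,0,0],"claw":0.6},{"xyz":[0,0,0],"rot":[0,0,0],"claw":0.6}]'

```text
clock: 12.92
ee_pos: [483.8, -62.2, 122.0]
eef_rot: [-179.9, 0.0, 171.3]
contact_force: [-0.4, -0.1, -1.0]
gripper_width: 49.8
```

Request:
arm_command --motion '[{"xyz":[0,0,-0.01],"rot":[0,0,0],"claw":0.6},{"xyz":[0,0,-0.02],"rot":[0,0,0],"claw":0.6},{"xyz":[0,0,-0.03],"rot":[0,0,0],"claw":0.6},{"xyz":[0,0,-0.04],"rot":[0,0,0],"claw":0.6},{"xyz":[-0.03,0,-0.05],"rot":[0,0,0],"claw":0.6},{"xyz":[-0.05,0,-0.03],"rot":[0,0,0],"claw":0.6},{"xyz":[0,0,0],"rot":[0,0,0],"claw":0.6},{"xyz":[0,0,0],"rot":[0,0,0],"claw":0.6}]'

```text
clock: 13.92
ee_pos: [562.0, -73.9, 301.5]
eef_rot: [-179.9, -0.1, 171.3]
contact_force: [-1.0, 0.2, 0.3]
gripper_width: 52.3
```

Run:
```python
from h import *
np.set_printoptions(precision=2,suppress=True)
s=arm.state();print(s['ee_pos'],s['contact_force'],s['gripper_width'])
im,d=optics.capture('wrist');save('w6',im)
v,u=np.mgrid[:400,:640];v=v.ravel();u=u.ravel();dd=d.ravel();g=dd>0;v=v[g];u=u[g];dd=dd[g]
M=optics.camera_model('wrist')
c=np.stack([(u-M['cx'])/M['fx']*dd,-(v-M['cy'])/M['fy']*dd,-dd,np.ones_like(dd)])
t=(np.array(M['mount'])@c)[:3].T
W=R.from_euler('xyz',s['eef_rot'],degrees=True).apply(t)+s['ee_pos']
n=(abs(W[:,0]-520)<90)&(abs(W[:,1]+65)<80)&(W[:,2]>80)&(W[:,2]<150)
W=W[n];col=im[v[n],u[n]].astype(int)
w=(W[:,2]<108)&(col.min(1)>90);A=np.c_[W[:,:2],np.ones(len(W))]
for _ in range(6):
    k=np.linalg.lstsq(A[w],W[w,2],rcond=None)[0]; r=W[:,2]-A@k; w=abs(r)<2.5
print('plane',k*[1000,1000,1],w.sum())
top=(r>38)&(r<50);rc=cv2.minAreaRect(W[top][:,:2].astype(np.float32));print(top.sum(),W[top].mean(0),rc)
red=top&(col[:,0]>col[:,1]+60);b=top&~red;dv=W[red].mean(0)-W[b].mean(0);print('dir',dv)
print('knob',1.57+np.radians(BY)- (np.arctan2(dv[1],dv[0])%(2*np.pi)-np.pi))
im,d=optics.capture('side');save('s6',cv2.resize(im[110:260,280:480],None,fx=4,fy=4))
im,d=optics.capture('top');save('t6',im)
```

```text
[561.98 -73.91 301.54] [-1.01  0.18  0.25] 52.25129109710372
plane [-1.94  1.03 97.29] 20066
583 [483.04 -60.57 136.8 ] ((484.0256042480469, -60.66014862060547), (11.597820281982422, 52.60733413696289), 83.3298110961914)
dir [-24.54   3.     0.34]
knob 1.642620982207074
```

View pics/w6.png

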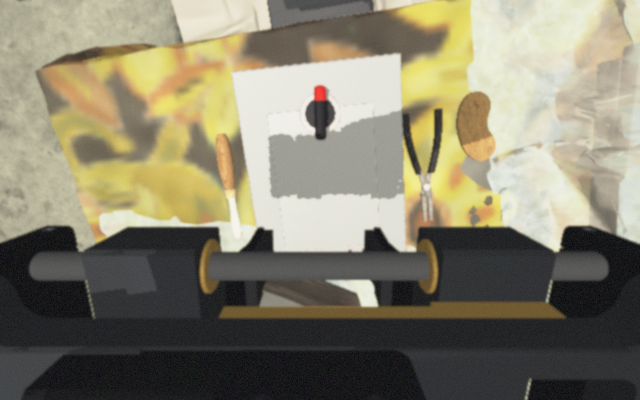

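View pics/s6.png

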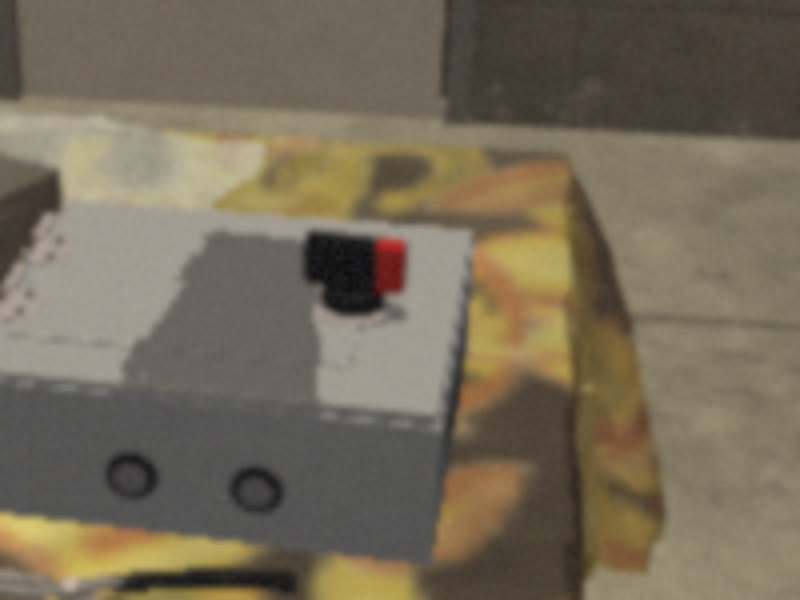

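The hatch stays shut after release, with a tilt of about 0.002 rad. The knob reads about 1.64 rad, and the tools lie where they were.

```bash
python3 -c "
from rig import arm
print(arm.state()['qd'].round(2)); print(arm.close_job())"
```

```text
[-0.02 -0.08  0.32  0.09  0.16 -0.01]
the job is handed in; nothing more can be done
None
```

The hatch is latched shut and the job is handed in, after about 14 s of the 42 s allowed.

- **Knob back:** I gripped the wing and turned the knob from about 1.35 rad to about 0.18 rad, so the tongue was clear of the frame.
- **Hatch shut:** I pressed the hatch down along its hinge arc to the hard stop, where it stopped moving at about 19 N.
- **Latched:** Holding it down (19–24 N), I turned the knob clockwise until it met its end stop, where the torque jumped. Then I opened the gripper and backed off.

**Last checks:** After release the wrist camera showed a hatch tilt of about 0.002 rad, against about 0.10 at the start. The knob read about 1.64 rad, close to its 1.65 stop. The side picture also shows the hatch shut, and the contact force was about zero.

The tilt is slightly less than the roughly 0.01 rad expected from the 2 mm latched lift, which I put down to measuring error. The tools looked undisturbed in the wrist picture; I did not measure their positions. No check failed.

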